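# Present a glass test slide to the tap-water tester

### The job

Start the tap-water tester: press its round button fully down and let it come up again. Then, of the two glass slides on the cork rests, take the one that lies label up by its frosted end, which the small notched corner marks, leaving the other slide and the other things where they are. Finish while holding it: level, label up, its clear part covering the whole round reading window and about 1 cm above it, touching nothing but the fingers; do not put it down or let go.

Things in the scene. Friction and masses are not known exactly. Their poses are not given: they have to be found in the camera images.
- slide: The label-up slide, grey-green glass 110 x 40 x 5 mm, flat across a cork rest, any yaw, underside 40 mm up. Origin: centre of underside; x to the notched end, z up out of the label. Frosted end x = 11 to 55 mm (grip across the 40 mm width at x about 30, TCP x > 16), clear part x = -55 to 11. Notch 12 mm square at x 43..55, y -20..-8: with the notched end away from you it is at the RIGHT.
- spare_slide: The other slide, same size, lying label down on the other rest: seen from above with the notched end pointing away, the notch is at the LEFT corner (x = 43 to 55, y = 8 to 20 mm). Origin: centre of its underside; x to the notched end, z up (out of its blank face). To be left alone.
- rest_a: Fixed round drying rest, steel foot 48 mm across and cork top 36 mm across, 40 mm high, with one of the slides (either) lying on it. Origin: centre of its foot.
- rest_b: The other rest, just the same, with the other slide. Behind the rests, from x about 0.72 m and y = -0.34 to 0 m, stands a fixed wooden plate rack 212 mm high: keep the arm out of it.
- tester: Fixed tap-water tester, a white box 76 (x) x 116 (y) x 45 mm high. On its top stand the button (at y = +32 mm, x = 0) and the round reading post (at y = -32 mm, x = 0), 32 to 38 mm across and 33 mm high. Origin: centre of its underside, z up.
- window (a point): Centre of the round reading window (black, 20 mm across, in a steel ring) on top of the reading post, 78 mm above the worktop.
- start_button (a joint): Travel of the button: 0 up, 0.006 m fully down. A spring brings it up again; fully down takes 5 N.
- start_button_top (a point): Centre of the top of the steel button, 28 mm across, 67 mm above the worktop when up; it is pressed straight down and moves with the button.
- cup: White spotted cup, 65 x 90 x 56 mm high, loose, a bystander. Origin: centre of its underside.
- honey: Honey jar with a dark lid, 65 mm across, 86 mm high, loose, a bystander. Origin: centre of its underside.
- soap: Dish soap bottle, 51 x 79 x 237 mm high, loose, a bystander. Origin: centre of its underside.
- spoon: Steel spoon, 188 x 38 x 15 mm, lying loose in front of the rests, a bystander. Origin: centre of its underside.

How it is judged:
By the outcome, as a careful person would: the job done as asked, in the order asked, and still so for the second after the job is handed in, while the arm keeps its last pose, push and grip.
It also fails if it takes over 58 s, if anything falls off the work surface, if the arm or the gripper's body presses on something with over 40 N, if the wrist force passes 120 N, or if a joint passes its speed limit or range.

### The arm

A 6-joint arm with a two-finger parallel gripper is mounted at the origin on a cart in front of the work surface, level with it; the furniture and walls round the work are solid. World frame = base frame: x ahead of the robot, y to its left, z up, the work surface at z = 0. Lengths are in m, angles in degrees, forces in N, time in s.
With the tool pointing down it reaches from about 0.3 to 0.775 m from the base axis. Payload 14.6 kg.
Tool frame: the origin (TCP) lies between the finger pads, 19 mm behind the fingertips; this is the grasp point; z points along the fingers, y is the line along which they close (so a half turn about z gives the same grasp; the last joint's range is limited). The gripper opens to 94 mm and grips with 3 to 60 N. Pads are 16 mm wide; open, the fingers measure 119 mm over their backs; the gripper's body (75 mm by 177 mm) begins 78 mm behind the grasp point.
Start: joints at [68.09, 17.183, 87.147, -0, 75.671, -3.816], TCP at [0.171, 0.523, 0.224] pointing down, gripper open.
Joint ranges: [-173.82, 173.82], [-45.26, 126.66], [13.44, 144.39], [-59.66, 239.66], [0, 175.72], [-146.38, 146.38]. Speed limits (degrees/s): [127.2, 127.2, 147.25, 180, 180, 180].

### API

Orientations are given as a 3x3 rotation matrix whose columns are the frame's x, y, z axes.
In Python, from plant import read_state, snapshot, camera_info, job_done, find_in, spot_point gives the robot as it stands. The module is installed in compiled form; this text tells all that it offers.
- The arm moves only by the tool apply_moves, never from a script. Its arguments are lists of equal length, an entry for each row: "dp": the shift along the tool's x, y, z in m, a list of three; "spin": the turn about the tool's z in degrees; "fingers": the closure, from 0 (fully open) to 1 (shut). A call has 1 to 20 rows; each row shifts and turns the commanded pose from where the row before left it, along the tool's axes as they then stand; what a row does not reach is not made up. A row lasts 1/8 s, in which the tool goes at most 62.5 mm and 10.7 degrees, less where a joint would pass 70% of its speed; a pose out of reach is approached as far as the arm can. A call is refused whole if a number of a shift passes 0.0625 or a number of a turn 10.7, either way. A call with a gripper value outside its range is refused whole. The fingers move at their own pace and stop on an object; "force" is the grip in N (left out, the last holds). Time passes only in rows, so rows that do not move let the fingers close. It gives the time, the measured TCP pose, the force, the opening and the grip force at its end, in the units of the state.
- read_state(): the state, without advancing time (a new reading comes with each control period).
- snapshot(name): name is "scene" or "top" or "wrist"; returns (picture, depth): 384x512x3 uint8, red, green, blue; 384x512 float32, m along the optical axis (not along the pixel's ray), 0 where there is no reading.
- camera_info(name): a dict with "fx", "fy", "cx", "cy" (pixels), "rvec" (rotation vector, rad) and "tvec" (3), from world to camera coordinates, as OpenCV has them; the wrist camera has in their place "tool_from_camera" (4x4, takes a point from camera to tool coordinates, whose origin is the TCP and whose axes are the flange's). Camera axes: x right, y down, z forward; pixel columns grow to the right and rows downward; lengths in m; the calibration is good to about 2 mm. A picture is of the moment at which its call begins: read the wrist's pose just before it. camera_info takes no time and is no camera call.
- job_done(): hands the job in; it is judged then, once.
Trained networks look in the newest picture that a camera, given by its name, has taken for a name from the list of things; names that differ only in an ending like _2 or _b are one class to them, and where a whole thing is asked for, a point or a joint stands for the part that bears it (a point fixed in the world has none). Each returns a list of dicts, best first, with "confidence" (0 to 1); they miss things now and then, are a little off and sometimes report something else, mostly with a low value. They report only what shows in the picture. A call takes as long as a camera call.
- find_in(camera, target): "location" ([x, y, z] in m, in world coordinates, good to about 4 mm: the middle of the surface that is visible of it).
- spot_point(camera, target): "location" ([x, y, z] in m, in world coordinates, good to about 4 mm: a listed point, or the origin of a listed thing).
The state is a dict: "time_s": time; "joint_pos": joint angles; "joint_vel": joint speeds; "tau": joint torques, N m; "position": TCP position; "tcp_rot": TCP orientation; "contact_force": force on the tool from outside, world axes, zero at the start; "moment": the same for the moment, N m; "finger_gap": finger opening in m; "grip_force": force on a finger pad.
Only numpy, scipy, OpenCV 4.12 (cv2) and the standard library are available. Lean on these libraries where they do the work, as an engineer would, in place of code of your own. Each camera call takes 0.05 s, during which the arm holds its last target. There are 200 camera calls.

## Working session

There is one attempt and no reset: what is moved stays moved. The work goes in short steps, Python scripts to look and compute and a tool call to move; the robot and the scene stay as the last step left them, time stands still between calls to the robot, and variables do not carry over. Pictures are saved under pics/ and viewed, at most 10 in all, crops included, and the job is handed in when it is done.

Besides the shell and the picture viewer there is one more tool, called after ">>>" as name(argument=value, ...) on one line, values as JSON. apply_moves: Moves the arm, as the interface text tells. Its arguments: {"type":"object","properties":{"dp":{"type":"array"},"spin":{"type":"array"},"fingers":{"type":"array"},"force":{"type":"number"}},"required":["dp","spin","fingers"]}

```bash
mkdir -p pics; cat > h.py <<'E'
import numpy as np, cv2
from plant import *
def look(n,f=None):
    im,d=snapshot(n)
    if f: cv2.imwrite(f,im[:,:,::-1])
    return im,d
def K(n):
    c=camera_info(n); return c
def world(n,d,st=None):
    c=camera_info(n); h,w=d.shape; v,u=np.mgrid[:h,:w]
    P=np.stack([(u-c['cx'])/c['fx']*d,(v-c['cy'])/c['fy']*d,d],-1)
    if n=='wrist':
        T=np.array(c['tool_from_camera']); P=P@T[:3,:3].T+T[:3,3]
        return P@np.array(st['tcp_rot']).T+np.array(st['position'])
    R=cv2.Rodrigues(np.array(c['rvec'],float))[0]; return (P-np.array(c['tvec']).ravel())@R
E
python3 - <<'E'
from h import *
st=read_state(); print(st['time_s'],np.round(st['position'],3),np.round(st['tcp_rot'],3).tolist(),st['finger_gap'])
for n in ['top','scene']:
    im,d=look(n,f'pics/{n}0.png')
    np.savez(f'{n}0.npz',im=im,W=world(n,d))
    for t in ['slide','spare_slide','rest_a','tester','window','start_button_top','cup','honey','soap','spoon']:
        print(n,t,[(np.round(r['location'],3).tolist(),round(r['confidence'],2)) for r in spot_point(n,t)[:3]])
E
```

```text
0.0 [0.171 0.523 0.224] [[-0.951, 0.311, -0.0], [0.311, 0.951, -0.001], [0.0, -0.001, -1.0]] 0.0937726562192381
top slide [([0.553, -0.286, 0.04], 0.62)]
top spare_slide [([0.55, -0.05, 0.038], 0.79)]
top rest_a [([0.551, -0.278, 0.0], 0.38), ([0.708, 0.019, 0.002], 0.28)]
top tester [([0.621, 0.214, 0.006], 0.83)]
top window [([0.632, 0.182, 0.082], 0.64)]
top start_button_top [([0.614, 0.245, 0.069], 0.6), ([0.624, 0.211, 0.002], 0.39)]
top cup [([0.656, -0.366, 0.003], 0.76)]
top honey [([0.71, 0.019, 0.001], 0.86)]
top soap [([0.786, 0.084, -0.001], 0.74)]
top spoon [([0.442, -0.308, -0.004], 0.9), ([0.653, -0.367, -0.0], 0.44)]
scene slide [([0.553, -0.284, 0.04], 0.75)]
scene spare_slide [([0.552, -0.054, 0.04], 0.63)]
scene rest_a [([0.548, -0.055, -0.0], 0.52), ([0.549, -0.287, 0.0], 0.42)]
scene tester [([0.619, 0.214, 0.0], 0.77)]
scene window [([0.628, 0.184, 0.077], 0.79)]
scene start_button_top [([0.618, 0.25, 0.07], 0.57)]
scene cup []
scene honey [([0.709, 0.017, 0.002], 0.61)]
scene soap [([0.791, 0.084, 0.007], 0.92)]
scene spoon [([0.443, -0.306, 0.002], 0.64)]
```

View pics/top0.png

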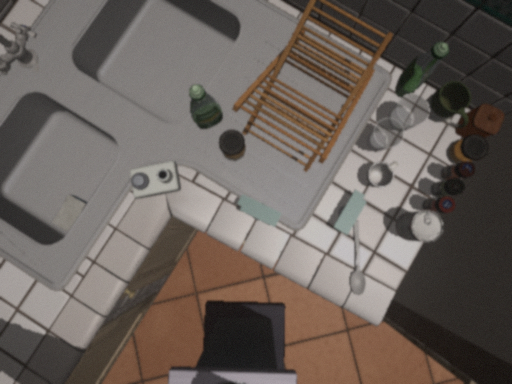

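View pics/scene0.png

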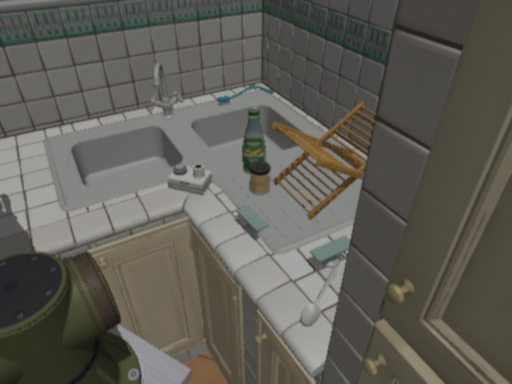

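The top view shows the tester at (155,180), slides at (258,210) and (351,211), the honey jar beside the first and the spoon beside the second. The scene view agrees. Next I'll enlarge both slides and the tester.

```bash
python3 - <<'E'
from h import *
z=np.load('top0.npz'); im=z['im'];W=z['W']
c=[cv2.resize(im[y-32:y+32,x-32:x+32],(390,390),interpolation=cv2.INTER_CUBIC) for x,y in((258,210),(351,211))]
cv2.imwrite('pics/crop.png',np.clip(np.hstack(c)[:,:,::-1]*1.3,0,255).astype('uint8'))
z=np.load('top0.npz')
from scipy.ndimage import label
for n in ['top','scene']:
    z=np.load(n+'0.npz');W=z['W']
    for x,y in((.551,-.285),(.551,-.052)):
        m=(abs(W[...,2]-.045)<.008)&(np.hypot(W[...,0]-x,W[...,1]-y)<.07)
        p=W[m][:,:2]; r=cv2.minAreaRect(p.astype('f4')*1000); print(n,m.sum(),np.round(r[0]),np.round(r[1]),round(r[2],1),W[m][:,2].mean())
    for nm,y,zz in(('win',.182,.078),('but',.247,.067)):
        m=(abs(W[...,2]-zz)<.006)&(np.hypot(W[...,0]-.622,W[...,1]-y)<.03)
        p=W[m];print(n,nm,m.sum(),p.mean(0).round(4),np.median(p[:,2]))
E
```

```text
top 702 [ 554. -284.] [ 40. 110.] 60.4 0.04395985104807844
top 686 [552. -52.] [110.  40.] 65.5 0.04392705988963787
top win 136 [0.6301 0.1828 0.0771] 0.07713362953957512
top but 97 [0.6158 0.2446 0.0656] 0.0658404798500335
scene 556 [ 550. -286.] [ 42. 111.] 59.9 0.04490854568051401
scene 442 [548. -55.] [112.  42.] 65.5 0.044800017742480124
scene win 66 [0.6244 0.1791 0.0776] 0.07799723438713752
scene but 46 [0.6102 0.2413 0.0665] 0.06681492791367591
```

View pics/crop.png

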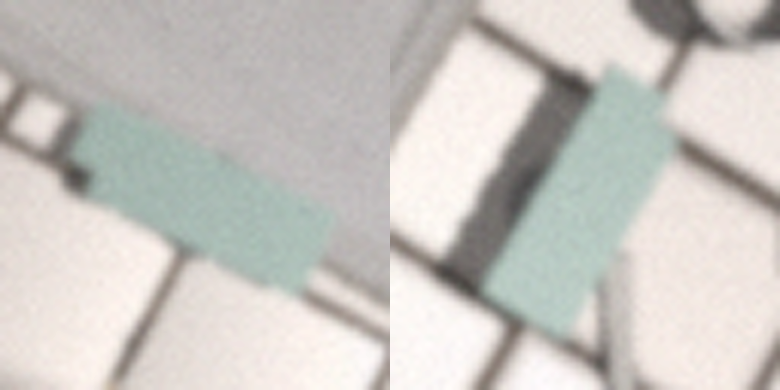

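The crop shows the left slide (y≈-0.05) with its notch on the left of its notched end, so that is the spare. The right slide (y≈-0.285) has its notch at about (675,110), on the right, so it is label up with yaw about -30°. I'll go above the button first, fingers shut.

>>> apply_moves(dp=[[-0.032,-0.008,0],[-0.032,-0.008,0],[-0.032,-0.008,0],[-0.032,-0.008,0],[-0.032,-0.008,0],[-0.032,-0.008,0],[-0.032,-0.008,0],[-0.032,-0.008,0],[-0.032,-0.008,0.005],[-0.032,-0.008,0.005],[-0.032,-0.008,0.005],[-0.032,-0.008,0.005],[-0.032,-0.008,0.01],[-0.032,-0.008,0.01],[-0.032,-0.008,0.01],[-0.028,-0.007,0.01],[0,0,0],[0,0,0]], spin=[0,0,0,0,0,0,0,0,0,0,0,0,0,0,0,0,0,0], fingers=[1,1,1,1,1,1,1,1,1,1,1,1,1,1,1,1,1,1], force=10)

```text
time_s: 3.35
position: [0.6138, 0.2448, 0.1645]
tcp_rot: [[-0.951, 0.31, -0.0], [0.31, 0.951, 0.0], [0.0, 0.0, -1.0]]
contact_force: [0.2, 0.2, 1.2]
finger_gap: 0.0005
grip_force: 0.0
```

```bash
python3 - <<'E'
from h import *
st=read_state(); print(st['time_s'],st['position'],np.round(st['tcp_rot'],3).tolist(),np.round(st['joint_pos'],1))
im,d=look('wrist','pics/w1.png'); W=world('wrist',d,st); np.savez('w1.npz',im=im,W=W)
for t in['window','start_button_top']: print(t,[(np.round(r['location'],3).tolist(),round(r['confidence'],2)) for r in spot_point('wrist',t)[:3]])
for nm,x,y,zz in(('win',.628,.182,.078),('but',.615,.245,.067)):
    m=(abs(W[...,2]-zz)<.005)&(np.hypot(W[...,0]-x,W[...,1]-y)<.03)
    if m.sum()>3:
        p=W[m]; print(nm,m.sum(),p.mean(0).round(4),cv2.minEnclosingCircle(p[:,:2].astype('f4')*1000))
E
```

```text
3.35 [0.61381076 0.24476727 0.16445096] [[-0.951, 0.31, -0.0], [0.31, 0.951, 0.0], [0.0, 0.0, -1.0]] [ 18.6  34.2  70.9   0.   74.9 -53.4]
window [([0.628, 0.182, 0.078], 0.75)]
start_button_top [([0.613, 0.244, 0.066], 0.81)]
win 947 [0.6287 0.1833 0.078 ] ((629.6118774414062, 182.640869140625), 16.01216697692871)
but 693 [0.6147 0.245  0.0665] ((615.328125, 244.89837646484375), 13.984460830688477)
```

View pics/w1.png

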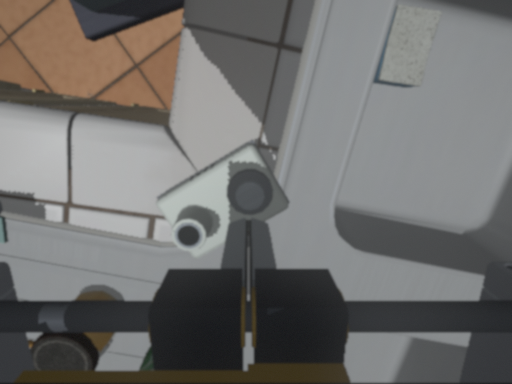

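The wrist view shows the button at (250,190) and the window at (188,236). The tool is centred over the button within 1 mm, so I'll press.

>>> apply_moves(dp=[[0,0,0.025],[0,0,0.025],[0,0,0.02],[0,0,0.005],[0,0,0.005],[0,0,0.003],[0,0,0.002],[0,0,0]], spin=[0,0,0,0,0,0,0,0], fingers=[1,1,1,1,1,1,1,1])

```text
time_s: 4.5
position: [0.6145, 0.2445, 0.0801]
tcp_rot: [[-0.951, 0.311, 0.001], [0.311, 0.951, 0.001], [-0.001, 0.001, -1.0]]
contact_force: [-1.7, 0.6, 5.6]
finger_gap: 0.0004
grip_force: 2.7
```

>>> apply_moves(dp=[[0,0,0.001],[0,0,0.001],[0,0,0]], spin=[0,0,0], fingers=[1,1,1])

```text
time_s: 4.88
position: [0.6147, 0.2446, 0.0798]
tcp_rot: [[-0.951, 0.31, 0.002], [0.31, 0.951, 0.001], [-0.002, 0.001, -1.0]]
contact_force: [-8.5, -2.0, 19.8]
finger_gap: 0.0003
grip_force: 9.8
```

The button has bottomed out at 19.8 N. I'll release it, go over the slide and open the fingers.

>>> apply_moves(dp=[[0,0,-0.01],[0,0,-0.03],[0,0,-0.04],[0,0,-0.04]], spin=[0,0,0,0], fingers=[1,1,1,1])

```text
time_s: 5.38
position: [0.6142, 0.2441, 0.1986]
tcp_rot: [[-0.951, 0.311, 0.0], [0.311, 0.951, -0.0], [-0.0, -0.0, -1.0]]
contact_force: [0.5, -0.6, 0.2]
finger_gap: 0.0006
grip_force: 0.0
```

```bash
python3 - <<'E'
from h import *
st=read_state(); im,d=look('wrist'); W=world('wrist',d,st)
m=(abs(W[...,2]-.067)<.009)&(np.hypot(W[...,0]-.615,W[...,1]-.245)<.012); print(st['position'],m.sum(),np.median(W[m][:,2]))
E
```

```text
[0.61421454 0.24413496 0.19857182] 435 0.06688981635892738
```

>>> apply_moves(dp=[[-0.0074,-0.0294,0],[-0.0074,-0.0294,0],[-0.0074,-0.0294,0],[-0.0074,-0.0294,0],[-0.0074,-0.0294,0],[-0.0074,-0.0294,0],[-0.0074,-0.0294,0],[-0.0074,-0.0294,0],[-0.0074,-0.0294,0],[-0.0074,-0.0294,0],[-0.0074,-0.0294,0],[-0.0074,-0.0294,0],[-0.0074,-0.0294,0],[-0.0074,-0.0294,0],[-0.0074,-0.0294,0],[-0.0074,-0.0294,0],[-0.0074,-0.0294,0],[-0.0074,-0.0294,0],[0,0,0],[0,0,0]], spin=[0,0,0,0,0,0,0,0,0,0,0,0,0,0,0,0,6,6,0,0], fingers=[0,0,0,0,0,0,0,0,0,0,0,0,0,0,0,0,0,0,0,0])

```text
time_s: 7.92
position: [0.5735, -0.2991, 0.1972]
tcp_rot: [[-0.866, 0.5, -0.0], [0.5, 0.866, 0.0], [0.0, 0.0, -1.0]]
contact_force: [-0.3, 0.1, 0.1]
finger_gap: 0.094
grip_force: 0.0
```

```bash
python3 - <<'E'
from h import *
st=read_state(); print(st['time_s'],st['position'],np.round(st['tcp_rot'],3).tolist(),np.round(st['joint_pos'],1),st['finger_gap'])
im,d=look('wrist','pics/w2.png'); W=world('wrist',d,st); np.savez('w2.npz',im=im,W=W)
for t in['slide','spare_slide','cup']: print(t,[(np.round(r['location'],3).tolist(),round(r['confidence'],2)) for r in spot_point('wrist',t)[:3]])
m=(abs(W[...,2]-.045)<.006)&(np.hypot(W[...,0]-.552,W[...,1]+.285)<.07)
m=cv2.morphologyEx(m.astype('uint8'),cv2.MORPH_OPEN,np.ones((3,3)))>0
p=W[m]; print(m.sum(),cv2.minAreaRect(p[:,:2].astype('f4')*1000),np.median(p[:,2]))
E
```

```text
7.925 [ 0.57346434 -0.29906961  0.19715082] [[-0.866, 0.5, -0.0], [0.5, 0.866, 0.0], [0.0, 0.0, -1.0]] [-30.8  30.9  71.6   0.   77.6 -90.8] 0.09404368560454984
slide [([0.551, -0.283, 0.038], 0.59)]
spare_slide [([0.547, -0.048, 0.04], 0.77)]
cup [([0.654, -0.368, -0.0], 0.65)]
3830 ((553.9165649414062, -285.89208984375), (40.08348083496094, 110.14075469970703), 60.276485443115234) 0.04486180741284401
```

View pics/w2.png

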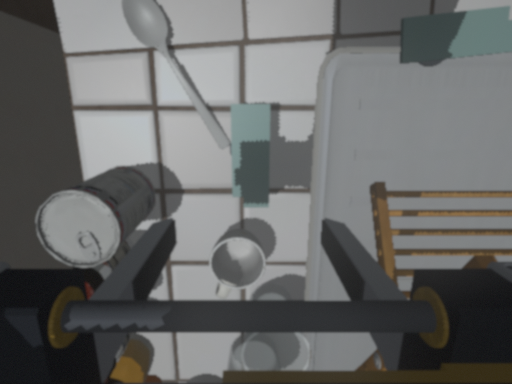

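The notch is at (238,200), on the right of the end pointing away, so this is the label-up slide, and the button has come back up. The tall can at (100,225) could foul the gripper body, so I'll check clearances.

```bash
python3 - <<'E'
from h import *
z=np.load('w2.npz');W=z['W']; st=read_state(); R=np.array(st['tcp_rot']); g=np.array([.5796,-.3004,.0425])
L=(W-g)@R   # tool coords at grasp
T=(W-st['position'])@R
ok=np.isfinite(W).all(-1)&(T[...,2]>.03)
for nm,lo,hi in(('body',-3,-.06),('finger',-.06,.025)):
    m=ok&(L[...,2]<hi)&(L[...,2]>lo)&(abs(L[...,0])<.12)&(abs(L[...,1])<.16)
    if m.sum(): 
        i=np.argsort(np.maximum(abs(L[m][:,0])-(.0375 if nm=='body' else .01),abs(L[m][:,1])-(.0885 if nm=='body' else .06)))[:400:80]; print(nm,m.sum(),L[m][i].round(3).tolist())
c=W[200:250,60:130].reshape(-1,3); print('can',np.percentile(c,[5,50,95],axis=0).round(3))
t=np.load('top0.npz')['W']; m=(t[...,2]>.06)&(np.hypot(t[...,0]-.58,t[...,1]+.30)<.17); print(((t[m]-g)@R)[::25].round(3).tolist())
E
```

```text
body 3120 [[-0.022, -0.117, -0.069], [-0.017, -0.119, -0.067], [-0.009, -0.122, -0.063], [-0.007, -0.124, -0.06], [-0.029, -0.125, -0.065]]
finger 10432 [[0.0, -0.019, -0.002], [0.001, -0.012, -0.002], [0.002, 0.014, -0.002], [0.004, -0.014, -0.003], [0.005, -0.016, -0.003]]
can [[ 0.503 -0.467  0.084]
 [ 0.527 -0.434  0.106]
 [ 0.552 -0.411  0.109]]
[[-0.102, 0.135, -0.118], [-0.091, 0.133, -0.125], [-0.08, 0.138, -0.131], [-0.071, 0.144, -0.135], [-0.054, 0.16, -0.139], [-0.065, 0.138, -0.139], [-0.144, 0.048, -0.041], [-0.081, 0.149, -0.023], [-0.052, 0.145, -0.132], [-0.038, 0.157, -0.146], [-0.033, 0.162, -0.148], [-0.157, -0.001, -0.051], [-0.14, 0.021, -0.054], [-0.143, 0.025, -0.019], [-0.037, 0.138, -0.158], [-0.013, 0.167, -0.16], [-0.028, 0.139, -0.162], [-0.019, 0.146, -0.162], [-0.016, 0.139, -0.169], [-0.011, 0.135, -0.168], [-0.004, 0.134, -0.156], [-0.056, -0.141, -0.063], [-0.059, -0.15, -0.063], [-0.055, -0.149, -0.063], [-0.049, -0.144, -0.07], [-0.044, -0.14, -0.066], [-0.039, -0.135, -0.062], [-0.03, -0.126, -0.061], [-0.022, -0.118, -0.067], [-0.02, -0.117, -0.041], [-0.045, -0.159, -0.065], [-0.037, -0.15, -0.065], [-0.028, -0.14, -0.062], [-0.019, -0.13, -0.062], [-0.01, -0.12, -0.059], [-0.008, -0.121, -0.04], [-0.034, -0.164, -0.062], [-0.026, -0.154, -0.065], [-0.019, -0.148, -0.062], [-0.011, -0.14, -0.066], [-0.006, -0.135, -0.067], [-0.0, -0.131, -0.065], [0.003, -0.13, -0.058], [0.004, -0.132, -0.048], [0.006, -0.134, -0.047], [0.008, -0.135, -0.052], [0.009, -0.138, -0.06], [0.007, -0.145, -0.061], [0.004, -0.155, -0.063], [-0.001, -0.167, -0.064], [0.012, -0.154, -0.058]]
```

The path is clear: the body misses the can by about 28 mm and the rack by more. I'll descend and grip.

>>> apply_moves(dp=[[-0.006,0.002,0.03],[0,0,0.03],[0,0,0.03],[0,0,0.03],[0,0,0.02],[0,0,0.0147],[0,0,0],[0,0,0],[0,0,0],[0,0,0],[0,0,0],[0,0,0],[0,0,0],[0,0,0]], spin=[0,0,0,0,0,0,0,0,0,0,0,0,0,0], fingers=[0,0,0,0,0,0,0,0.4,0.5,0.6,0.7,1,1,1], force=20)

```text
time_s: 9.88
position: [0.5796, -0.301, 0.0425]
tcp_rot: [[-0.865, 0.501, -0.0], [0.501, 0.865, -0.0], [0.0, -0.0, -1.0]]
contact_force: [0.1, -1.2, 0.1]
finger_gap: 0.0398
grip_force: 20.0
```

>>> apply_moves(dp=[[0,0,-0.005],[0,0,-0.01],[0,0,-0.02],[0,0,-0.025],[0,0,-0.03],[0,0,-0.03],[0,0,-0.025],[0,0,-0.015],[0,0,-0.0075],[0,0,0]], spin=[0,0,0,0,0,0,0,0,0,0], fingers=[1,1,1,1,1,1,1,1,1,1])

```text
time_s: 11.12
position: [0.5795, -0.301, 0.21]
tcp_rot: [[-0.865, 0.501, -0.0], [0.501, 0.865, 0.0], [0.0, 0.0, -1.0]]
contact_force: [-0.4, 0.2, -0.7]
finger_gap: 0.0396
grip_force: 20.0
```

>>> apply_moves(dp=[[0.006,0.012,0],[0.011,0.022,0],[0.0125,0.0245,0],[0.0125,0.0245,0],[0.0125,0.0245,0],[0.0125,0.0245,0],[0.0125,0.0245,0],[0.0125,0.0245,0],[0.0125,0.0245,0],[0.0125,0.0245,0],[0.0125,0.0245,0],[0.0125,0.0245,0],[0.0125,0.0245,0],[0.0125,0.0245,0],[0.0125,0.0245,0],[0.0125,0.0245,0],[0.0065,0.015,0],[0,0,0]], spin=[0,0,0,0,0,0,0,0,0,0,0,0,0,0,0,0,0,0], fingers=[1,1,1,1,1,1,1,1,1,1,1,1,1,1,1,1,1,1])

```text
time_s: 13.38
position: [0.6039, 0.1389, 0.2098]
tcp_rot: [[-0.866, 0.5, -0.0], [0.5, 0.866, -0.0], [0.0, -0.0, -1.0]]
contact_force: [-0.2, -0.2, -0.3]
finger_gap: 0.0397
grip_force: 20.0
```

>>> apply_moves(dp=[[0,0,0],[0,0,0],[0,0,0],[0,0,0],[0,0,0],[0,0,0],[0,0,0],[0,0,0],[0,0,0],[0,0,0],[0,0,0],[0,0,0],[0,0,0],[0,0,0]], spin=[4,7,7,7,7,7,7,7,7,7,7,7,7,2], fingers=[1,1,1,1,1,1,1,1,1,1,1,1,1,1])

```text
time_s: 15.12
position: [0.6043, 0.137, 0.21]
tcp_rot: [[0.503, 0.864, -0.0], [0.864, -0.503, -0.0], [-0.0, -0.0, -1.0]]
contact_force: [-0.2, -0.9, -0.5]
finger_gap: 0.0395
grip_force: 20.0
```

```bash
cat > chk.py <<'E'
from h import *
import sys
st=read_state(); R=np.array(st['tcp_rot']); p0=np.array(st['position']); print(st['time_s'],p0.round(4),R.round(3).tolist(),st['finger_gap'],st['grip_force'],np.round(st['contact_force'],1))
im,d=look('wrist',sys.argv[1]); W=world('wrist',d,st); T=(W-p0)@R
m=(abs(T[...,2])<.012)&(T[...,0]>.012)&(T[...,0]<.11)&(abs(T[...,1])<.03)&(d>0)
m=cv2.morphologyEx(m.astype('uint8'),cv2.MORPH_OPEN,np.ones((3,3)))>0
q=T[m]; print(m.sum(), 'tool min/max',np.percentile(q,[1,50,99],axis=0).round(4).tolist())
A=np.c_[q[:,:2],np.ones(len(q))]; s=np.linalg.lstsq(A,q[:,2],rcond=None)[0]; print('slopes deg',np.degrees(s[:2]).round(2),'z0',s[2])
w=np.array([.629,.183,.078]); print('window in tool',((w-p0)@R).round(4))
print([(np.round(r['location'],3).tolist(),round(r['confidence'],2)) for r in spot_point('wrist','slide')[:3]])
E
python3 chk.py pics/w3.png
```

```text
15.125 [0.6043 0.137  0.21  ] [[0.503, 0.864, -0.0], [0.864, -0.503, -0.0], [-0.0, -0.0, -1.0]] 0.03952063753021811 19.982226490974426 [-0.2 -0.9 -0.5]
10188 tool min/max [[0.013, -0.0175, -0.0035], [0.0523, 0.0022, -0.002], [0.085, 0.0217, -0.0005]]
slopes deg [ 0.24 -0.08] z0 -0.002236772297522495
window in tool [ 0.0523 -0.0018  0.132 ]
[([0.621, 0.166, 0.203], 0.65)]
```

View pics/w3.png

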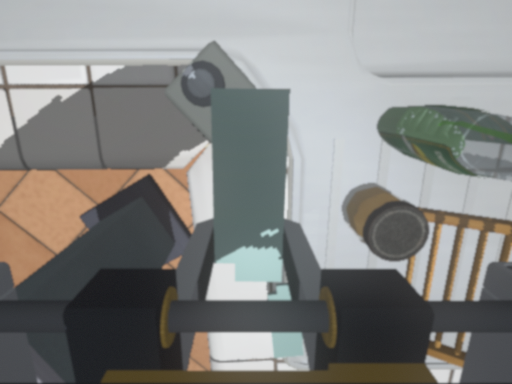

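The wrist view shows the slide level in the fingers, with its clear part spanning tool x 19–85 mm and the window below it at x 52, y -2. I'll shift 2 mm and descend 119 mm.

>>> apply_moves(dp=[[0,-0.002,0.008],[0,0,0.018],[0,0,0.02],[0,0,0.02],[0,0,0.02],[0,0,0.015],[0,0,0.01],[0,0,0.005],[0,0,0.003],[0,0,0],[0,0,0],[0,0,0],[0,0,0]], spin=[0,0,0,0,0,0,0,0,0,0,0,0,0], fingers=[1,1,1,1,1,1,1,1,1,1,1,1,1])

```text
time_s: 16.85
position: [0.6027, 0.1387, 0.0912]
tcp_rot: [[0.501, 0.865, 0.0], [0.865, -0.501, 0.0], [0.0, 0.0, -1.0]]
contact_force: [0.1, 0.1, -0.3]
finger_gap: 0.0398
grip_force: 20.0
```

```bash
python3 chk.py pics/w4.png; python3 - <<'E'
from h import *
im,d=look('scene'); cv2.imwrite('pics/s4.png',cv2.resize(im[130:260,140:300],(800,600) if 0 else (730,593),interpolation=cv2.INTER_CUBIC)[:,:,::-1])
for n in['top','scene']:
    im,d=look(n) ;W=world(n,d); m=(abs(W[...,2]-.093)<.006)&(np.hypot(W[...,0]-.629,W[...,1]-.183)<.03); print(n,m.sum(),np.median(W[m][:,2]))
    for t in['spare_slide','cup','honey','spoon','soap']: print(n,t,[np.round(r['location'],3).tolist() for r in spot_point(n,t)[:1]])
E
```

```text
16.85 [0.6027 0.1387 0.0912] [[0.501, 0.865, 0.0], [0.865, -0.501, 0.0], [0.0, 0.0, -1.0]] 0.03978480798207695 19.982202351093292 [ 0.1  0.1 -0.3]
10216 tool min/max [[0.013, -0.0175, -0.0035], [0.0522, 0.0022, -0.002], [0.085, 0.0217, -0.0006]]
slopes deg [ 0.26 -0.06] z0 -0.002239467375747892
window in tool [0.0515 0.0006 0.0132]
[([0.618, 0.167, 0.088], 0.65), ([0.554, -0.059, -0.001], 0.45)]
top 0 nan
top spare_slide [[0.548, -0.049, 0.037]]
top cup [[0.656, -0.368, 0.001]]
top honey [[0.712, 0.019, 0.0]]
top spoon [[0.443, -0.306, -0.002]]
top soap [[0.785, 0.082, -0.002]]
scene 78 0.09312793729905032
scene spare_slide [[0.551, -0.054, 0.044]]
scene cup []
scene honey [[0.711, 0.017, 0.003]]
scene spoon [[0.441, -0.308, 0.003]]
scene soap [[0.79, 0.08, 0.001]]
  return _methods._mean(a, axis=axis, dtype=dtype,
  ret = ret.dtype.type(ret / rcount)
```

View pics/s4.png

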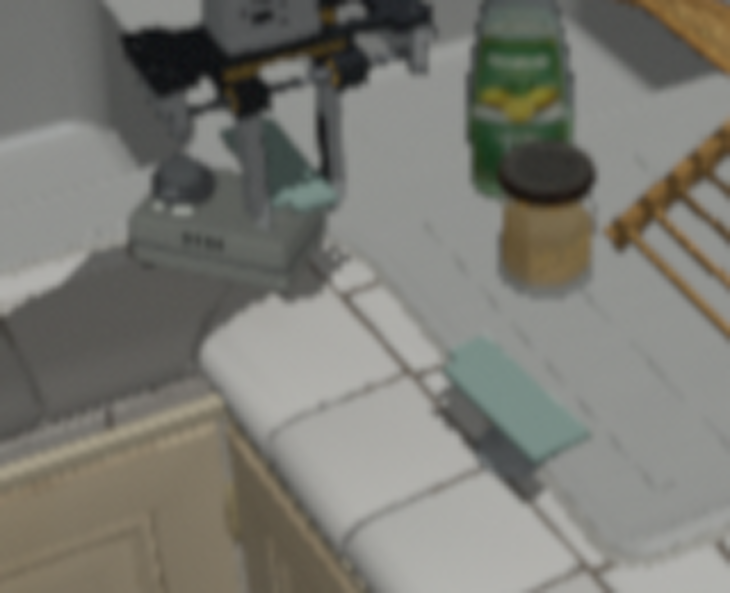

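The scene crop shows the slide held level over the reading post at about (270,160), with the spare slide and the bystanders unmoved. The underside is about 10 mm above the window and the forces are near zero.

```bash
python3 -c "from plant import *; print(job_done())"
```

```text
the job is handed in; nothing more can be done
None
```

The job is handed in: the tester's button was pressed fully down and came back up, and the label-up slide is held level by its frosted end, with its clear part covering the reading window about 1 cm above it.

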